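Turn the cam to its low point, then push the follower slide home

TASK

Seat the driver board in the test jig: push the cam's lever round until the cam's low point faces the roller of the follower slide, and only then push the slide forward, by its upright push plate, fully home, so that it moves the board up against the contact block. Push with the fingers only, do not pinch the lever's tab or the plate; do not touch or lift the board itself, and leave the other loose things where they are.

Things in the scene. Friction and masses are not known exactly. Their poses are not given: they have to be found in the camera images.
- test_jig: Board test jig fixed to the table: aluminium plate 240 (x) x 196 (y) x 12 mm. Origin: centre of its underside. x is 'forward', the way the slide travels; y left of that; z up. Left half: the slide (axis at y +40 mm) and ahead of it the board nest, with a black contact block (34 mm high, rear face at x +85 mm). Right half: the cam.
- follower_slide (a joint): Steel follower slide: 0 = fully back, 0.040 m = fully home (hard stop). Found at 0 to 0.008. About 3 N friction, stays where left. With the cam's high point at its roller it stops 27 mm short; only with the low point there (within about 0.5 rad) does it go home. Its nose, front face at jig x +8 mm + joint value, pushes the board.
- roller (a point): Axis of the slide's roller (radius 8 mm), which runs against the cam's rim, 23 mm above the table, at jig x -35.2 mm + slide value, y -45 mm. It hangs under an arm from the slide's right side; arm and screw heads reach 41 mm above the table.
- push_plate (a point): Middle of the rear face of the upright push plate at the slide's rear end, 50 mm above the table; moves with the slide. The plate is 60 mm wide (jig y), 8 mm thick, from 15 to 73 mm above the table. Push this face along the jig's +x.
- cam (a joint): Eccentric cam, steel disc 60 mm across, centre 14 mm off the pivot. Rad, counter-clockwise from above. 0 = low point (rim 16 mm from the pivot, marked by a small dark dot) faces the roller, to the rear; pi = high point there. Found at 1.5 to 2.7: turn clockwise. Range -0.9 to 3.0, no stop or detent at 0; friction 0.42 N m (7 N at the tab), stays where left.
- cam_pivot (a point): The cam's vertical pivot axis, 55 mm above the table (top of its screw); fixed on the jig at x +30, y -45 mm.
- lever_tab (a point): Middle of the upright tab on the cam's lever, 60 mm from the pivot, 68 mm above the table. Tab: 24 mm wide (radially), 12 mm thick (along the turning), 46 to 86 mm above the table. Lever: 16 mm wide, 40 to 48 mm up, pointing from the pivot at (cam value - 1.047) rad in the jig frame. All else in the lever circle is below 56 mm. Push the tab's counter-clockwise flat side.
- driver_board: Green driver board 36 (x) x 62 (y) x 15 mm, loose (35 g), on two ledges in the nest. Origin: its middle, level with the jig plate's top (12 mm above the table); its parts reach 27 mm above the table. Seated against the contact block the origin is at jig x +67, y +40 mm; it starts 21 to 28 mm short of that.
- hex_bit: hex bit, 10 x 60 x 8 mm, lying on the jig's base plate near its rear right corner. A bystander, loose.
- connector_on_jig: black cable connector, 27 x 55 x 20 mm, lying on the jig's base plate near its front right corner. A bystander, loose.
- spare_board: a second, spare driver board, lying on the table right of the jig (not part of the job). A bystander, loose.
- plug_gauge: plug gauge, 18 x 92 x 16 mm, lying on the table right of the jig. A bystander, loose.
- loose_bracket: bent aluminium bracket, 26 x 52 x 35 mm, on the table left of the jig. A bystander, loose.
- loose_connector: black cable connector, 27 x 55 x 20 mm, on the table left of the jig. A bystander, loose.

How it is judged:
By the outcome, as a careful person would: the job done as asked, in the order asked, and still so for the second after the job is handed in, with the robot touching nothing.
It also fails if it takes over 51 s, if anything falls off the work surface, if the arm or the gripper's body presses on something with over 40 N, if the wrist force passes 120 N, or if a joint passes its speed limit or range.

ROBOT

A 6-joint arm with a two-finger parallel gripper is mounted at the origin on a cart in front of the work surface, level with it; the furniture and walls round the work are solid. World frame = base frame: x ahead of the robot, y to its left, z up, the work surface at z = 0. Lengths are in m, angles in rad, forces in N, time in s.
With the tool pointing down it reaches from about 0.375 to 0.75 m from the base axis. Payload 9 kg.
Tool frame: the origin (TCP) lies on the centre line of the jaws, within the pads' length; the fingertips stand 11 mm ahead of it and the grasp point (between the pads) lies 8 mm behind it (bot.nose_length is the distance from the TCP to the fingertips, in m); z points along the fingers, y is the line along which they close (so a half turn about z gives the same grasp; the last joint's range is limited). The gripper opens to 85 mm and grips with 20 to 120 N. Pads are 22 mm wide; open, the fingers measure 114 mm over their backs; the gripper's body (76 mm by 85 mm) begins 54 mm behind the grasp point. The pads swing forward as they close: fully open they stand 13 mm farther back than shut.
Start: joints at [0.996, 0.104, 0.097, 1.564, 0, 1.353], TCP at [0.21, 0.562, 0.242] pointing down, gripper open.
Joint ranges: [-2.99, 2.99], [-0.84, 1.86], [-1.1, 1.16], [-1.84, 2.11], [-1.51, 1.56], [-3.14, 3.14]. Speed limits (rad/s): [2.22, 2.22, 2.57, 3.14, 3.14, 3.14].

INTERFACE

Orientations are given as a rotation vector (axis times angle).
In Python, from cell import bot, capture gives the robot as it stands (bot), with the cameras as plain functions.
- The arm moves only by the shell command python3 inch.py [FORCE], which reads ROWS from standard input. ROWS is a JSON object whose key "motion" holds a list of rows, 1 to 8 of them, each of 5 numbers: dx, dy, dz in units of 100 mm, then a turn about the tool's z in rad, then the finger opening in m; each row shifts and turns the commanded pose from where the row before left it, along the tool's axes as they then stand; what a row does not reach is not made up. A row lasts 1/12 s, in which the tool goes at most 0.0417 m and 0.125 rad, less where a joint would pass 70% of its speed; a pose out of reach is approached as far as the arm can. The fingers move at their own pace and stop on an object; FORCE is the grip in N (left out, the last holds). Time passes only in rows, so rows that do not move let the fingers close. It prints the time, the measured TCP pose, the force, the opening and the grip force at its end. Input that does not fit is refused with a message, and nothing moves.
- bot.sense(): the state, without advancing time (a new reading comes with each control period).
- capture(name): name is "scene" or "top" or "wrist"; returns a dict with "color" (400x640x3 uint8, red, green, blue), "camera_matrix" (3x3 intrinsics, pixels), "origin" and "rotation" of the camera in the world. Camera axes: x right, y down, z forward; pixel columns grow to the right and rows downward; lengths in m; the calibration is good to about 2 mm. A picture is of the moment at which its call begins. There is no depth.
- bot.finish_job(): hands the job in; it is judged then, once.
The state is a dict: "time": time; "q": joint angles; "joint_velocities": joint speeds; "tau": joint torques, N m; "ee_pos": TCP position; "tcp_rot": TCP orientation; "wrist_force": force on the tool from outside, world axes, zero at the start; "wrist_torque": the same for the moment, N m; "grip_width": finger opening in m; "grip_force": force on a finger pad.
Only numpy, scipy, OpenCV 4.12 (cv2) and the standard library are available. Lean on these libraries where they do the work, as an engineer would, in place of code of your own. Each camera call takes 0.05 s, during which the arm holds its last target. There are 200 camera calls.

## Working session

There is one attempt and no reset: what is moved stays moved. The work goes in short steps, Python scripts to look and compute and a shell command to move; the robot and the scene stay as the last step left them, time stands still between calls to the robot, and variables do not carry over. Pictures are saved under pics/ and viewed, at most 13 in all, crops included, and the job is handed in when it is done.

```bash
ls; mkdir -p pics
cat > h.py <<'E'
import numpy as np, cv2, json
from cell import bot, capture
def snap(cam,fn):
    c=capture(cam); cv2.imwrite('pics/'+fn+'.png',cv2.cvtColor(c['color'],cv2.COLOR_RGB2BGR))
    np.savez('pics/'+fn+'.npz',**{k:np.array(v) for k,v in c.items()}); return c
def w(fn,u,v,z):
    c=np.load('pics/'+fn+'.npz'); d=c['rotation']@np.linalg.inv(c['camera_matrix'])@np.array([u,v,1.]); o=c['origin']
    return o+d*(z-o[2])/d[2]
def px(fn,p):
    c=np.load('pics/'+fn+'.npz'); q=c['camera_matrix']@(c['rotation'].T@(np.array(p)-c['origin'])); return q[:2]/q[2]
E
python3 - <<'E'
from h import *
for n in ('top','scene'):
    c=snap(n,n+'0'); print(n,c['origin'],c['rotation'].round(3).tolist(),c['camera_matrix'].tolist())
s=bot.sense(); print(s['ee_pos'],s['tcp_rot'],s['time'],s['grip_width'])
E
```

```text
cell.py
inch.py
pics
top [ 0.37951905 -0.02560522  1.18618173] [-2.142, 2.107, -0.181] [[501.46299743891694, 0.0, 317.0650374582375], [0.0, 501.46299743891694, 200.81191356001827], [0.0, 0.0, 1.0]]
scene [ 0.13463584 -0.55322955  0.92297316] [-2.36, 0.765, -0.287] [[398.3636941346861, 0.0, 314.7494144209152], [0.0, 398.3636941346861, 194.0448577841011], [0.0, 0.0, 1.0]]
[0.2093986  0.56199227 0.24160269] [-5.57385867e-01 -3.09129696e+00  1.69702991e-03] 0.1 0.08533192527088124
```

View pics/top0.png

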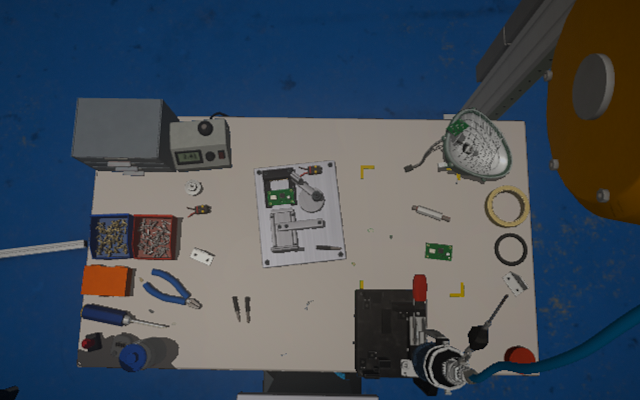

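View pics/scene0.png

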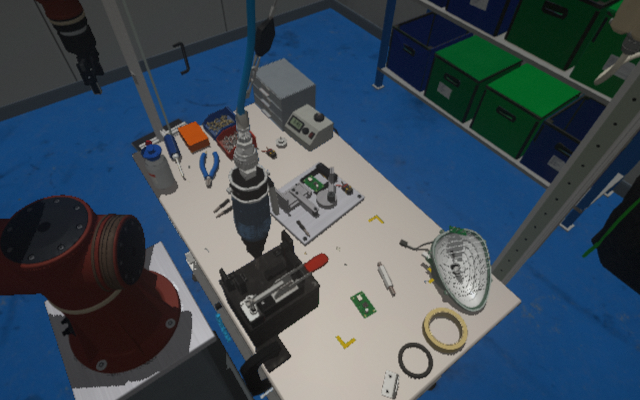

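```bash
sed -i "s/c=np.load('pics\/'+fn+'.npz'); /c=dict(np.load('pics\/'+fn+'.npz')); c['rotation']=cv2.Rodrigues(c['rotation'])[0] if c['rotation'].size==3 else c['rotation']; /" h.py
python3 - <<'E'
from h import *
for f in('top0','scene0'):
    print(f,[px(f,p).round() for p in ([0.21,.562,.242],[0,0,0],[.4,0,0],[.4,.3,0],[.7,0,0])])
im=cv2.imread('pics/top0.png')
cv2.imwrite('pics/c1.png',cv2.resize(im[155:275,245:355],None,fx=5,fy=5,interpolation=cv2.INTER_CUBIC))
for uv in((258,170),(331,161),(346,259),(264,267)): print(w('top0',*uv,.012))
E
```

```text
top0 [array([ -7., 381.]), array([306., 467.]), array([310., 282.]), array([182., 280.]), array([312., 158.])]
scene0 [array([100.,  84.]), array([127., 318.]), array([270., 235.]), array([219., 170.]), array([354., 187.])]
[0.66373936 0.12941744 0.012     ]
[ 0.68879406 -0.04602122  0.012     ]
[ 0.45402046 -0.08385496  0.012     ]
[0.43229627 0.10661935 0.012     ]
```

View pics/c1.png

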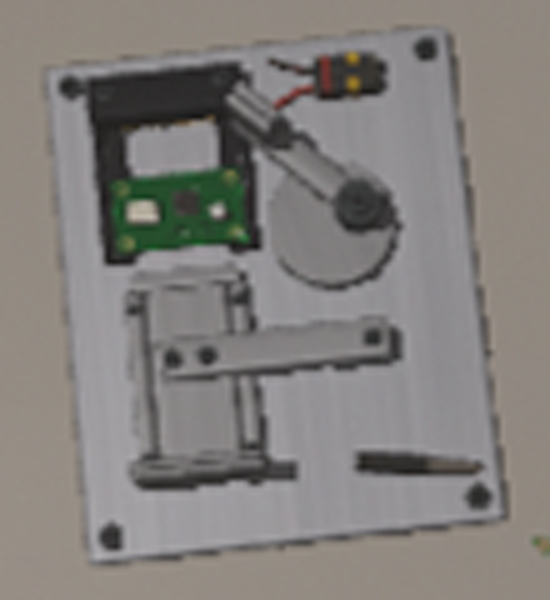

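```bash
cat >> h.py <<'E'
def fit(L,W):
    L=np.array(L);W=np.array(W)[:,:2]; a=L-L.mean(0); b=W-W.mean(0)
    y=np.arctan2((a[:,0]*b[:,1]-a[:,1]*b[:,0]).sum(),(a*b).sum()); c,s=np.cos(y),np.sin(y); R=np.array([[c,-s],[s,c]])
    t=W.mean(0)-R@L.mean(0); return y,t,((R@L.T).T+t-W)
def j2w(y,t,p):
    c,s=np.cos(y),np.sin(y); return np.array([[c,-s],[s,c]])@np.array(p)+t
E
python3 - <<'E'
from h import *
C=lambda u,v,z:w('top0',245+u/5-.4,155+v/5-.4,z)
L=[(.12,.098),(.12,-.098),(-.12,-.098),(-.12,.098),(.03,-.045)]
W=[C(45,68,.012),C(452,30,.012),C(505,515,.012),C(92,562,.012),C(362,205,.055)]
y,t,r=fit(L,W); print(y,t,(r*1000).round(1).tolist())
def inv(p): 
    c,s=np.cos(y),np.sin(y); return np.array([[c,s],[-s,c]])@(p[:2]-t)
print('roller screw',inv(C(375,337,.041)),'plate rear top',inv(C(140,485,.073)),inv(C(268,475,.073)))
print('lever end',inv(C(245,95,.086)), inv(C(283,130,.07)), 'board',inv(C(180,210,.02)))
for a in np.arange(.5,1.6,.15):
    p=j2w(y,t,(.03+.06*np.cos(a),-.045+.06*np.sin(a))); print(a, (px('top0',[*p,.086])-[244.6,154.6])*5)
E
```

```text
0.12174620605185572 [0.56146185 0.02749263] [[0.6, -0.9], [2.5, 0.5], [-3.0, -1.5], [-1.8, 1.2], [1.6, 0.6]]
roller screw [-0.03120666 -0.0450929 ] plate rear top [-0.09039188  0.06586897] [-0.09193767  0.00899094]
lever end [0.07812975 0.00213818] [ 0.06385989 -0.01303973] board [0.04167602 0.04008875]
0.5 [284.59150429  81.06578948]
0.65 [268.99734196  93.30398147]
0.8 [255.41047657 107.68785038]
0.9500000000000001 [244.13651031 123.90666919]
1.1 [235.43277457 141.60784263]
1.25 [229.50220534 160.40379305]
1.4000000000000001 [226.48814403 179.87977174]
1.5500000000000003 [226.47023274 199.60250086]
```

Units first: shifts go in units of 100 mm. So -0.03 m is -0.3, -0.029 m is -0.29.

```bash
echo '{"motion": [[0, 0, -0.3, 0, 0], [0, 0, -0.3, 0, 0], [-0.29, -0.23, 0, 0, 0], [-0.29, -0.23, 0, 0, 0], [-0.29, -0.23, 0, 0, 0], [-0.29, -0.23, 0, 0, 0], [-0.29, -0.23, 0, 0, 0], [-0.29, -0.23, 0, 0, 0]]}' | python3 inch.py 30
echo '{"motion": [[-0.29, -0.23, 0, 0, 0], [-0.29, -0.23, 0, 0, 0], [-0.29, -0.23, 0, 0, 0], [-0.29, -0.23, 0, 0, 0], [-0.29, -0.23, 0, 0, 0], [-0.29, -0.23, 0, 0, 0], [-0.29, -0.23, 0, 0, 0], [-0.29, -0.23, 0, 0, 0]]}' | python3 inch.py
echo '{"motion": [[-0.29, -0.23, 0, 0, 0], [-0.29, -0.23, 0, 0, 0], [0, 0, 0, 0, 0], [0, 0, 0, 0, 0]]}' | python3 inch.py
python3 - <<'E'
from h import *
c=snap('wrist','w1'); print(bot.sense()['q'],c['origin'])
E
```

```text
time: 0.77
ee_pos: [0.3248, 0.3706, 0.302]
tcp_rot: [-0.557, -3.092, 0.0]
wrist_force: [1.0, -0.4, 0.2]
grip_width: -0.0
grip_force: 0.0
time: 1.43
ee_pos: [0.478, 0.1169, 0.3021]
tcp_rot: [-0.558, -3.092, -0.0]
wrist_force: [0.9, 0.2, -0.0]
grip_width: -0.0001
grip_force: 0.0
time: 1.77
ee_pos: [0.5161, 0.0538, 0.3014]
tcp_rot: [-0.562, -3.089, -0.0]
wrist_force: [-0.6, 0.2, -0.3]
grip_width: -0.0004
grip_force: 0.0
[-1.46553408e-01 -1.19740013e-01 -1.68719558e-02  1.67504738e+00
  3.42341700e-04  2.11712463e-01] [0.43798611 0.08395958 0.43316171]
```

View pics/w1.png

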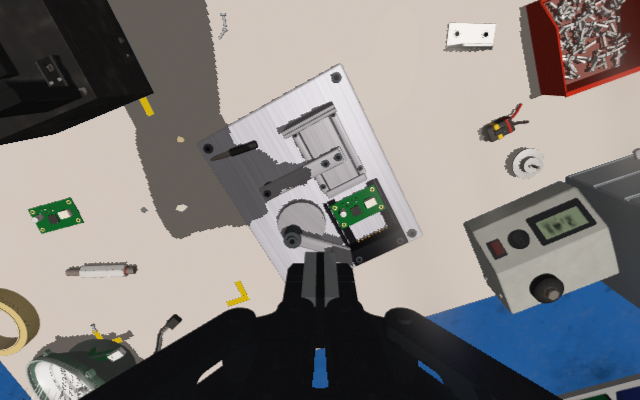

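Run:
```python
from h import *
im=cv2.imread('pics/w1.png')
cv2.imwrite('pics/c2.png',cv2.resize(im[60:260,190:430],None,fx=3,fy=3,interpolation=cv2.INTER_CUBIC))
```

```text
(no output)
```

View pics/c2.png

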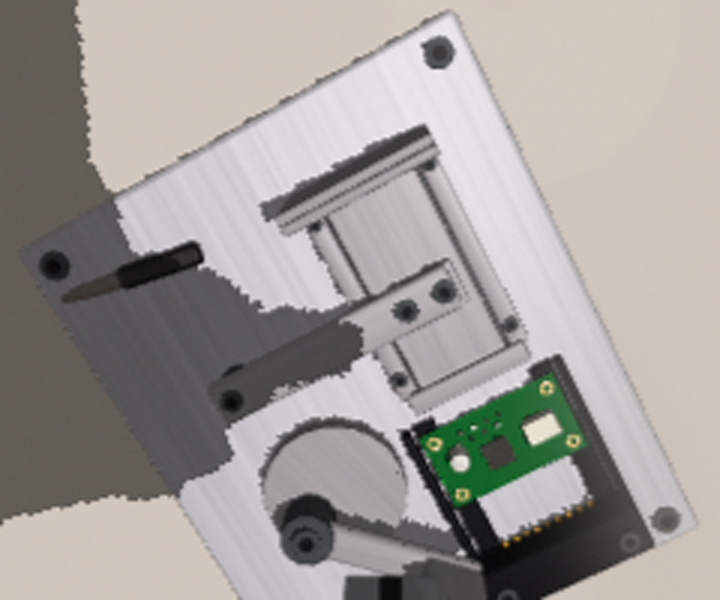

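Run:
```python
from h import *
C=lambda u,v,z:w('w1',190+u/3-.33,60+v/3-.33,z)
L=[(-.12,.098),(-.12,-.098),(.12,.098),(.03,-.045)]
W=[C(453,12,.012),C(20,250,.012),C(697,525,.012),C(306,543,.055)]
y,t,r=fit(L,W); print(y,t,(r*1000).round(1).tolist())
def inv(p): 
    c,s=np.cos(y),np.sin(y); return np.array([[c,s],[-s,c]])@(p[:2]-t)
print('roller',inv(C(231,401,.041)),'plate top',[inv(C(*p,.073)).round(4) for p in((430,127),(440,150),(262,207),(287,235),(433,137),(275,220))])
print('board',inv(C(500,445,.015)))
print('lever edge pts', [inv(C(*p,.048)) for p in((338,520),(330,560),(460,545),(475,590))])
```

```text
0.12308433063268981 [0.56166198 0.02946985] [[-2.0, 1.3], [-0.8, -2.2], [2.4, 1.2], [0.4, -0.3]]
roller [-0.03157925 -0.0450683 ] plate top [array([-0.0898,  0.07  ]), array([-0.0817,  0.0696]), array([-0.0928,  0.0082]), array([-0.0807,  0.0111]), array([-0.0865,  0.0695]), array([-0.087,  0.01 ])]
board [0.04323717 0.03761462]
lever edge pts [array([ 0.02945676, -0.03058899]), array([ 0.04340335, -0.04183976]), array([0.0616867 , 0.00740489]), array([0.08254592, 0.00383091])]
```

```bash
echo '{"motion": [[0, 0, 0, -0.106, 0], [0, 0, 0, -0.106, 0], [-0.364, 0.031, 0, 0, 0], [-0.364, 0.031, 0, 0, 0], [0, 0, 0.38, 0, 0], [0, 0, 0.38, 0, 0], [0, 0, 0.38, 0, 0], [0, 0, 0.38, 0, 0]]}' | python3 inch.py
echo '{"motion": [[0, 0, 0.38, 0, 0], [0, 0, 0.2, 0, 0], [0, 0, 0.1, 0, 0], [0, 0, 0, 0, 0], [0, 0, 0, 0, 0]]}' | python3 inch.py
python3 - <<'E'
from h import *
snap('scene','s2');im=cv2.imread('pics/s2.png')
cv2.imwrite('pics/c3.png',cv2.resize(im[110:270,230:400],None,fx=3.5,fy=3.5,interpolation=cv2.INTER_CUBIC))
E
```

```text
time: 2.48
ee_pos: [0.5884, 0.0527, 0.1487]
tcp_rot: [0.224, 3.133, 0.001]
wrist_force: [-0.1, 1.1, 0.4]
grip_width: -0.0002
grip_force: 0.0
time: 2.9
ee_pos: [0.589, 0.0518, 0.0835]
tcp_rot: [0.225, 3.133, 0.0]
wrist_force: [0.4, -0.1, -0.2]
grip_width: -0.0001
grip_force: 0.0
```

View pics/c3.png

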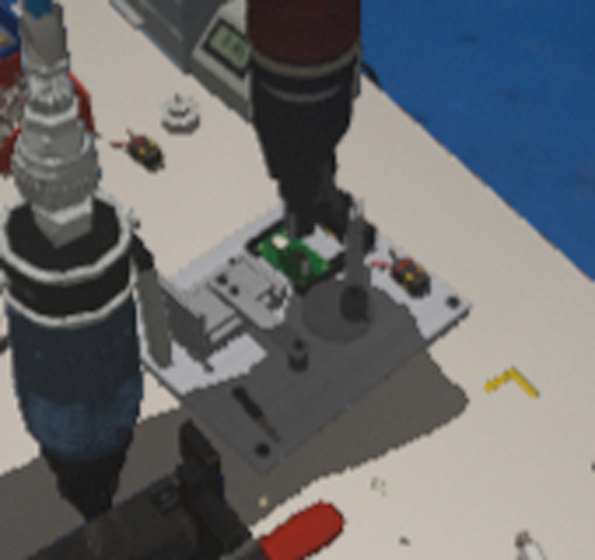

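```bash
echo '{"motion": [[0, -0.02, 0.115, 0, 0], [0, 0, 0, 0, 0], [-0.073, 0.016, 0, 0.12, 0], [-0.073, 0.016, 0, 0.12, 0], [-0.073, 0.016, 0, 0.12, 0], [-0.073, 0.016, 0, 0.12, 0], [-0.073, 0.016, 0, 0.12, 0], [-0.073, 0.016, 0, 0.12, 0]]}' | python3 inch.py
echo '{"motion": [[-0.073, 0.016, 0, 0.12, 0], [-0.073, 0.016, 0, 0.12, 0], [-0.073, 0.016, 0, 0.12, 0], [-0.073, 0.016, 0, 0.12, 0], [-0.073, 0.016, 0, 0.12, 0]]}' | python3 inch.py
echo '{"motion": [[-0.073, 0.016, 0, 0.12, 0], [-0.073, 0.016, 0, 0.12, 0], [-0.073, 0.016, 0, 0.12, 0], [-0.073, 0.016, 0, 0.12, 0], [-0.073, 0.016, 0, 0.12, 0], [0, 0, 0, 0, 0]]}' | python3 inch.py
python3 - <<'E'
from h import *
snap('scene','s3');snap('wrist','w3');im=cv2.imread('pics/s3.png')
a=cv2.resize(im[110:270,230:400],None,fx=2.4,fy=2.4,interpolation=cv2.INTER_CUBIC)
b=cv2.imread('pics/w3.png')[:384,200:584]
cv2.imwrite('pics/c4.png',np.hstack([a[:384],b]))
s=bot.sense();p=np.array(s['ee_pos'][:2])-[.5969,-.0125]; r=s['tcp_rot'];yaw=2*np.arctan2(r[1],r[0])-np.pi/2-.1225
print('phi jig',(yaw+np.pi)%(2*np.pi)-np.pi, 'pos polar',np.hypot(*p),np.arctan2(p[1],p[0])-.1225,s['q'][5])
E
```

```text
time: 3.62
ee_pos: [0.6311, 0.0399, 0.0713]
tcp_rot: [-1.323, -2.848, -0.002]
wrist_force: [-4.5, 4.3, 3.8]
grip_width: 0.0001
grip_force: 3.4
time: 4.03
ee_pos: [0.6548, 0.0116, 0.0714]
tcp_rot: [-2.105, -2.33, -0.004]
wrist_force: [-0.5, 7.0, 1.3]
grip_width: -0.0002
grip_force: 3.5
time: 4.53
ee_pos: [0.6578, -0.0265, 0.0714]
tcp_rot: [-2.702, -1.602, -0.003]
wrist_force: [0.5, 1.9, 0.7]
grip_width: 0.0001
grip_force: 0.7
phi jig -0.6133916845482754 pos polar 0.062410102661726356 -0.3468659318390563 1.823396184028083
```

View pics/c4.png

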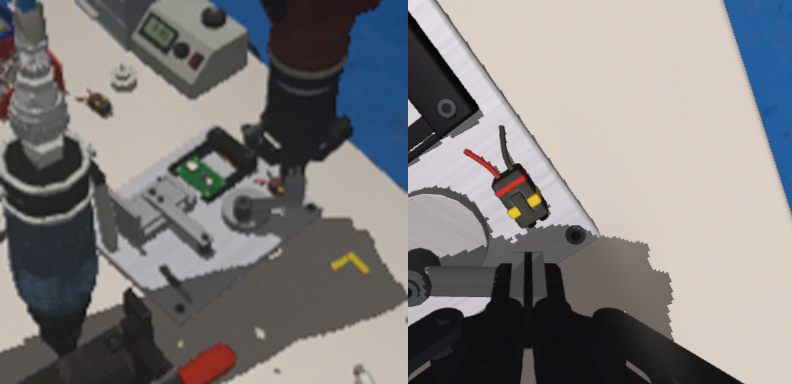

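```bash
echo '{"motion": [[-0.073, 0.016, 0, 0.12, 0], [-0.073, 0.016, 0, 0.12, 0], [-0.073, 0.016, 0, 0.12, 0], [-0.045, 0.01, 0, 0.074, 0], [0, 0, 0, 0, 0], [0, 0, 0, 0, 0]]}' | python3 inch.py
python3 - <<'E'
from h import *
snap('wrist','w4')
s=bot.sense();p=np.array(s['ee_pos'][:2])-[.5969,-.0125]; r=s['tcp_rot'];yaw=2*np.arctan2(r[1],r[0])-np.pi/2-.1225
print('phi jig',(yaw+np.pi)%(2*np.pi)-np.pi, 'pos polar',np.hypot(*p),np.arctan2(p[1],p[0])-.1225,s['q'][5])
cv2.imwrite('pics/c5.png',cv2.resize(cv2.imread('pics/w4.png')[100:340,150:450],None,fx=2.4,fy=2.4,interpolation=cv2.INTER_CUBIC))
E
```

```text
time: 5.13
ee_pos: [0.6464, -0.0503, 0.0712]
tcp_rot: [2.979, 0.998, 0.001]
wrist_force: [0.7, 2.7, 2.3]
grip_width: 0.0
grip_force: 1.4
phi jig -1.0470070753119414 pos polar 0.062242332269247774 -0.7741654749226219 2.216370792495036
```

View pics/c5.png

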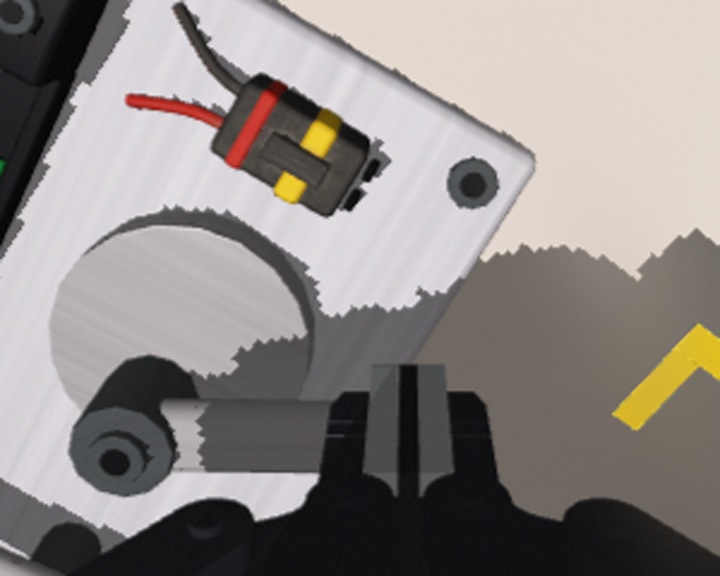

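To row units: -0.03 m is -0.3, 0.0125 m is 0.125.

```bash
echo '{"motion": [[0.125, 0, 0, 0, 0], [0.125, 0, 0, 0, 0], [0, 0, -0.3, 0, 0], [0, 0, -0.3, 0, 0], [0, 0, -0.3, 0, 0], [0, 0, 0, -0.1163, 0], [0, 0, 0, -0.1163, 0], [0, 0, 0, -0.1163, 0]]}' | python3 inch.py
echo '{"motion": [[0, 0, 0, -0.1163, 0], [0, 0, 0, -0.1163, 0], [0, 0, 0, -0.1163, 0], [0, 0, 0, -0.1163, 0], [0, 0, 0, -0.1163, 0], [0, 0, 0, -0.1163, 0]]}' | python3 inch.py
echo '{"motion": [[0.145, -0.289, 0, 0, 0], [0.145, -0.289, 0, 0, 0], [0.145, -0.289, 0, 0, 0], [0.145, -0.289, 0, 0, 0], [0.145, -0.289, 0, 0, 0], [0.145, -0.289, 0, 0, 0], [0.145, -0.289, 0, 0, 0], [0.145, -0.289, 0, 0, 0]]}' | python3 inch.py
echo '{"motion": [[0, 0, 0.3, 0, 0], [0, 0, 0.3, 0, 0], [0, 0, 0, 0, 0], [0, 0, 0, 0, 0]]}' | python3 inch.py
python3 - <<'E'
from h import *
snap('scene','s5');snap('top','t5')
a=cv2.resize(cv2.imread('pics/s5.png')[110:270,230:390],None,fx=2.5,fy=2.5,interpolation=cv2.INTER_CUBIC)
b=cv2.resize(cv2.imread('pics/t5.png')[150:280,240:370],(400,400),interpolation=cv2.INTER_CUBIC)
cv2.imwrite('pics/c6.png',np.hstack([a,b]))
E
```

```text
time: 5.85
ee_pos: [0.6664, -0.0359, 0.1616]
tcp_rot: [2.756, 1.506, 0.0]
wrist_force: [-0.8, 0.1, -0.8]
grip_width: 0.0
grip_force: 0.0
time: 6.35
ee_pos: [0.6659, -0.0358, 0.1606]
tcp_rot: [2.076, 2.358, -0.002]
wrist_force: [0.0, -0.4, -0.1]
grip_width: 0.0002
grip_force: 0.0
time: 7.02
ee_pos: [0.4212, 0.0524, 0.1606]
tcp_rot: [2.082, 2.352, -0.001]
wrist_force: [-0.7, 0.2, 0.7]
grip_width: 0.0001
grip_force: 0.0
time: 7.35
ee_pos: [0.4216, 0.0523, 0.1003]
tcp_rot: [-2.083, -2.35, 0.003]
wrist_force: [0.3, 0.3, 0.6]
grip_width: 0.0003
grip_force: 0.0
```

View pics/c6.png

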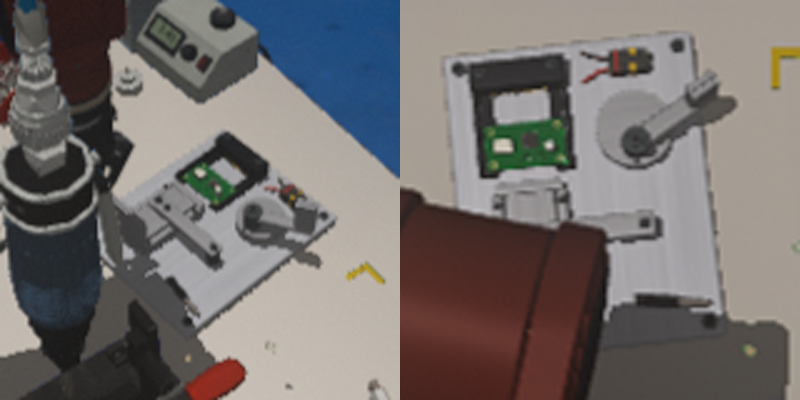

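```bash
echo '{"motion": [[0, 0, 0.2, 0, 0], [0, 0, 0.2, 0, 0], [0, 0.06, 0, 0, 0], [0, 0.06, 0, 0, 0], [0, 0.06, 0, 0, 0], [0, 0, 0, 0, 0]]}' | python3 inch.py
echo '{"motion": [[0, 0.05, 0, 0, 0], [0, 0.05, 0, 0, 0], [0, 0.05, 0, 0, 0], [0, 0.05, 0, 0, 0]]}' | python3 inch.py
echo '{"motion": [[0, 0.05, 0, 0, 0], [0, 0.05, 0, 0, 0], [0, 0.05, 0, 0, 0], [0, 0.05, 0, 0, 0]]}' | python3 inch.py
python3 - <<'E'
from h import *
s=bot.sense(); p=s['ee_pos'][:2]-np.array([.5616,.0285]); c,n=np.cos(.1225),np.sin(.1225)
print('jig',c*p[0]+n*p[1],-n*p[0]+c*p[1])
E
```

```text
time: 7.95
ee_pos: [0.443, 0.0542, 0.0627]
tcp_rot: [2.084, 2.348, 0.003]
wrist_force: [-0.1, -0.1, -0.2]
grip_width: 0.0002
grip_force: 0.0
time: 8.28
ee_pos: [0.4607, 0.0568, 0.061]
tcp_rot: [-2.085, -2.349, 0.001]
wrist_force: [-3.9, 0.5, 2.0]
grip_width: -0.0001
grip_force: 1.8
time: 8.62
ee_pos: [0.4807, 0.0593, 0.0608]
tcp_rot: [-2.085, -2.349, 0.0]
wrist_force: [-3.4, 0.3, 3.3]
grip_width: 0.0002
grip_force: 1.9
jig -0.07656601546801636 0.04044309997593435
```

```bash
echo '{"motion": [[0, 0.03, 0, 0, 0], [0, 0.03, 0, 0, 0], [0, 0, 0, 0, 0]]}' | python3 inch.py
echo '{"motion": [[0, 0.02, 0, 0, 0], [0, 0.02, 0, 0, 0], [0, 0, 0, 0, 0]]}' | python3 inch.py | sed -n 2,4p
```

```text
time: 8.87
ee_pos: [0.4869, 0.0599, 0.0607]
tcp_rot: [2.086, 2.349, 0.001]
wrist_force: [-0.4, -0.6, 0.3]
grip_width: -0.0002
grip_force: 0.0
ee_pos: [0.4905, 0.0603, 0.0607]
tcp_rot: [-2.086, -2.349, -0.0]
wrist_force: [-2.0, 0.5, -0.3]
```

```bash
for i in 1; do echo '{"motion": [[0, 0.02, 0, 0, 0], [0, 0.02, 0, 0, 0], [0, 0, 0, 0, 0]]}' | python3 inch.py | sed -n 2,4p; done
echo '{"motion": [[0, 0.015, 0, 0, 0], [0, 0, 0, 0, 0]]}' | python3 inch.py | sed -n 2,4p
python3 - <<'E'
from h import *
snap('top','t6');snap('scene','s6')
a=cv2.resize(cv2.imread('pics/s6.png')[130:250,260:380],None,fx=3.33,fy=3.33,interpolation=cv2.INTER_CUBIC)
b=cv2.resize(cv2.imread('pics/t6.png')[150:250,240:340],(400,400),interpolation=cv2.INTER_CUBIC)
cv2.imwrite('pics/c7.png',np.hstack([a[:399],b[:399]]))
E
```

```text
ee_pos: [0.4922, 0.0607, 0.0606]
tcp_rot: [-2.084, -2.347, 0.006]
wrist_force: [-15.2, -2.0, 10.3]
ee_pos: [0.4924, 0.0607, 0.0606]
tcp_rot: [-2.083, -2.346, 0.009]
wrist_force: [-23.9, -4.5, 15.8]
```

View pics/c7.png

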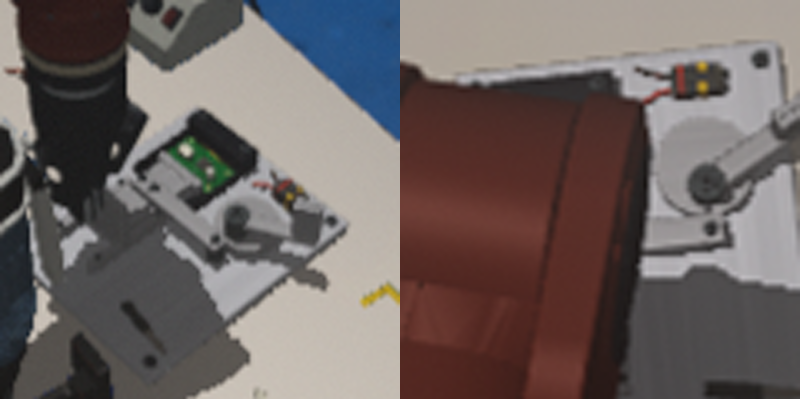

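To row units: -0.04 m is -0.4, -0.03 m is -0.3.

```bash
echo '{"motion": [[0, -0.1, 0, 0, 0], [0, -0.2, 0, 0, 0], [0, -0.1, -0.2, 0, 0], [0, 0, -0.4, 0, 0], [0, 0, -0.4, 0, 0], [0, -0.3, -0.2, 0, 0], [0, -0.3, 0, 0, 0], [0, 0, 0, 0, 0]]}' | python3 inch.py | sed -n 1,4p
python3 - <<'E'
from h import *
snap('top','t7'); snap('wrist','w7')
y=.1225;t=np.array([.5616,.0285]);c,s=np.cos(y),np.sin(y)
p=w('top0' and 't6',240+312/4-.4,150+228/4-.4,.041)[:2]-t; print('roller jig',c*p[0]+s*p[1],-s*p[0]+c*p[1])
a=cv2.resize(cv2.imread('pics/t7.png')[150:250,240:340],(400,400),interpolation=cv2.INTER_CUBIC)
b=cv2.resize(cv2.imread('pics/w7.png')[50:350,170:470],(400,400))
cv2.imwrite('pics/c8.png',np.hstack([a,b]))
E
```

```text
time: 10.3
ee_pos: [0.3946, 0.049, 0.183]
tcp_rot: [2.083, 2.347, 0.002]
wrist_force: [0.4, -0.5, -0.1]
roller jig 0.004746928643685612 -0.04525729786204496
```

View pics/c8.png

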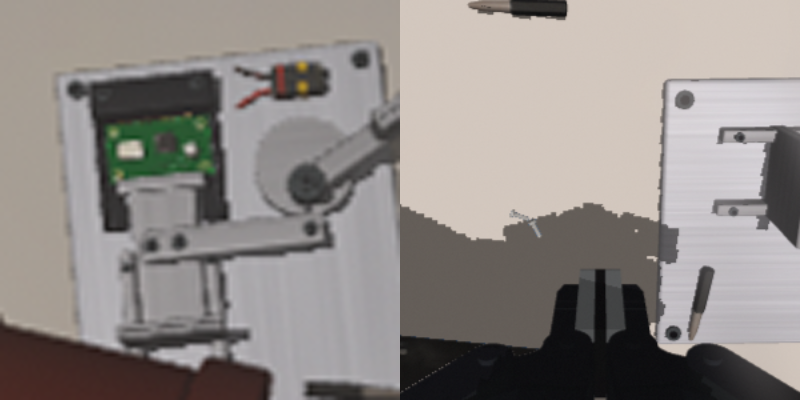

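The roller screw measures jig x +4.7 mm against 4.8 mm expected fully home. The board sits against the contact block and the robot is clear.

```bash
python3 -c "
from cell import bot, capture
print(bot.finish_job())"
```

```text
the job is handed in; nothing more can be done
None
```

The board is seated and the job is handed in (no verdict came back): I turned the cam's low point to the roller first, then pushed the slide fully home, with the roller at jig x +4.7 mm against 4.8 mm expected.

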